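# Slide the locked press shuttle home under the ram

### The job

The shuttle of the yellow-levered hand press has been loaded with a clip and is locked in its loading position. Press the shuttle's green lock button right down and, keeping it held down all the way, push the shuttle in under the ram until it meets the end stop; then let go so that the button springs back up and locks the shuttle there. The clip must stay lying in its nest, and leave the press lever and the other things on the bench where they are.

Things in the scene. Friction and masses are not known exactly. Their poses are not given: they have to be found in the camera images.
- press: Hand lever press, bolted down: steel base 430 x 150 x 18 mm with a slide rail along it; black upright plates, head, ram and yellow lever at its +x end. Origin: underside of the base on the rail's centre line. x (level) = the direction in which the shuttle slides in, z up. Base: x = -170 to 260 mm. Head: 80 mm wide, x = 72 to 240 mm, from 118 to 270 mm high; lever above it up to 520 mm.
- shuttle (a joint): How far the shuttle has slid in along the press x axis, m: 0 = loading position (start), 0.090 = at the yellow end stop. Aluminium plate 210 x 92 mm, about 0.9 kg, its top 64 mm above the bench, 2 N friction. A rack of 15 mm pitch locks it unless the button is over 5 mm down; let up on the way, it locks in the next gap. At the end stop it springs up in the last gap (2 mm play).
- lock_button (a joint): How far the lock button is pressed, m: 0 = up (locked), 0.008 = fully down. Spring return: 3 N to start it, about 6 N fully down.
- button_top (a point): Centre of the flat top of the green lock button, 30 mm across, on the rear (-x) end of the shuttle, moving with it: 81 mm above the bench when up, 73 mm fully down. Friction on it can push the shuttle. Round it a black collar 42 mm across, 69 mm high. 30 mm ahead (+x) the face of a black thumb stop, 44 mm wide, 10 mm thick, its top 82 mm above the bench. Axes as the press.
- shuttle_nest (a point): Middle of the floor of the nest that holds the clip, on the front end of the shuttle, 145 mm ahead (+x) of the button's centre, 64 mm above the bench; its four low walls stand 10 mm high.
- clip: The forked grey sheet-metal clip lying loose in the nest, 56 x 24 mm, 30 mm high, 30 g, 2 to 3 mm of play; origin under the middle of its foot plate. It rides along with the shuttle and is not to be touched.
- lever_grip (a point): Middle of the round steel grip of the press lever, about 450 mm above the bench. Leave the lever as it stands.
- spare_clip: A second clip, 56 x 24 x 30 mm, lying on the bench beside the press; origin under its middle. To be left alone.
- screwdriver: Screwdriver lying on the bench beside the press, about 200 mm long; origin under its middle. To be left alone.
- spanner: Steel spanner lying flat on the bench near the rear end of the press; origin under its middle. To be left alone.
- oiler: Yellow oil bottle with a red cap, 52 mm across, 130 mm tall, standing beside the press; origin under its middle. To be left alone.
- tub: White tub with a blue lid, 72 mm across, 90 mm tall, standing beside the press; origin under its middle. To be left alone.

How it is judged:
On the way, in this order (a step that is already met when the one before it is completed fails the run):
1. the lock button is pressed down with the shuttle still in its loading position (value of joint lock_button above 0.005 m and value of joint shuttle below 0.006 m), for 0.05 s.
2. the shuttle is at the end stop with the button still held down (value of joint shuttle above 0.0865 m and value of joint lock_button above 0.004 m), for 0.1 s.
At the end, for the whole second after the job is handed in: The shuttle stands within 3.5 mm of its end stop, at rest, with the lock button sprung up to within 2 mm of its top position, and the clip lies in its nest within 8 mm of the middle (value of joint shuttle above 0.0865 m and value of joint lock_button below 0.002 m and distance between clip and shuttle_nest below 0.008 m and velocity of joint shuttle between -0.01 and 0.01 m/s); the robot touches nothing.
It fails at once if the button was let up (or the lock forced) while the shuttle was on its way (value of joint shuttle between 0.007 and 0.08 m and value of joint lock_button below 0.004 m).
It fails at once if the clip was lifted or knocked out of its nest (distance between clip and shuttle_nest above 0.01 m).
It fails at once if the press lever was moved (distance of lever_grip from where it was at the start of the episode above 0.03 m).
It fails at once if another thing on the bench was moved (distance of any of spare_clip, screwdriver, spanner, oiler, tub from where it was at the start of the episode above 0.03 m).
It also fails if it takes over 35 s, if anything falls off the work surface, if the arm or the gripper's body presses on something with over 40 N, if the wrist force passes 120 N, or if a joint passes its speed limit or range.

### The arm

A 7-joint arm with a two-finger parallel gripper is mounted at the origin on the work surface. World frame = base frame: x ahead of the robot, y to its left, z up, the work surface at z = 0. Lengths are in m, angles in rad, forces in N, time in s.
With the tool pointing down it reaches from about 0.4 to 0.9 m from the base axis. Payload 5.6 kg.
Tool frame: the origin (TCP) lies midway between the tips of the shut fingers; the grasp point (between the pads) lies 19 mm behind it; z points along the fingers, y is the line along which they close (so a half turn about z gives the same grasp; the last joint's range is limited). The gripper opens to 92 mm and grips with 3 to 60 N. Pads are 20 mm wide; open, the fingers measure 128 mm over their backs; the gripper's body (75 mm by 189 mm) begins 69 mm behind the grasp point.
Start: joints at [-0.043, 0.468, -0.012, 1.603, 0.006, 1.071, -0.056], TCP at [0.65, -0, 0.215] pointing down, gripper open.
Joint ranges: [-2.53, 2.53], [-0.31, 2.02], [-1.57, 1.55], [0.28, 2.44], [-1.29, 4.43], [0.15, 1.84], [-2.92, 2.92]. Speed limits (rad/s): [2.57, 2.57, 3.14, 3.14, 3.14, 3.14, 3.14].

### API

Orientations are given as a 3x3 rotation matrix whose columns are the frame's x, y, z axes.
In Python, from station import env, effector, solver, viewer, workorder, search_frame, tip_of gives the robot as it stands. Calls block until the motion is done:
- env.reach(position, orientation): joint-space move of the TCP to a pose.
- env.movel(position, frame=None, rate=0.15): straight line of the TCP; frame=None keeps the orientation; rate is the mean speed in m/s.
- env.goto_joints(angles): joint-space move.
- effector.release() and effector.grasp(squeeze=None): open the fingers fully, or close them until they stop; squeeze is the grip in N (None keeps the last).
- env.pause(seconds).
- solver.inverse_kinematics(position, orientation): joint angles nearest the present ones, or None.
- env.sense(): the state.
- viewer.read_camera(name): name is "scene" or "side" or "wrist"; returns (picture, depth): 384x512x3 uint8, red, green, blue; 384x512 float32, m along the optical axis (not along the pixel's ray), 0 where there is no reading.
- viewer.camera_info(name): a dict with "intrinsics" (3x3 intrinsics, pixels), "eye" and "rotation" of the camera in the world; the wrist camera has in their place "T_tool_cam" (4x4, takes a point from camera to tool coordinates, whose origin is the TCP and whose axes are the flange's). Camera axes: x right, y up, looking along -z (the intrinsics and any distortion apply to the point x, -y, -z); pixel columns grow to the right and rows downward; lengths in m; the calibration is good to about 2 mm. A picture is of the moment at which its call begins: read the wrist's pose just before it. camera_info takes no time and is no camera call.
A pose or a line that the arm cannot do raises env.PlanningError and nothing moves.
- workorder.finish_job(): hands the job in; it is judged then, once.
Trained networks look in the newest picture that a camera, given by its name, has taken for a name from the list of things; names that differ only in an ending like _2 or _b are one class to them, and where a whole thing is asked for, a point or a joint stands for the part that bears it (a point fixed in the world has none). Each returns a list of dicts, best first, with "score" (0 to 1); they miss things now and then, are a little off and sometimes report something else, mostly with a low value. They report only what shows in the picture. A call takes as long as a camera call.
- search_frame(camera, name): "at" ([x, y, z] in m, in world coordinates, good to about 4 mm: the middle of the surface that is visible of it).
- tip_of(camera, name): "at" ([x, y, z] in m, in world coordinates, good to about 4 mm: a listed point, or the origin of a listed thing).
The state is a dict: "t": time; "joint_positions": joint angles; "joint_velocities": joint speeds; "tau": joint torques, N m; "ee_pos": TCP position; "tcp_rot": TCP orientation; "wrist_force": force on the tool from outside, world axes, zero at the start; "moment": the same for the moment, N m; "gripper_width": finger opening in m; "grasp_force": force on a finger pad.
Only numpy, scipy, OpenCV 4.12 (cv2) and the standard library are available. Lean on these libraries where they do the work, as an engineer would, in place of code of your own. Each camera call takes 0.05 s, during which the arm holds its last target. There are 200 camera calls.

## Working session

There is one attempt and no reset: what is moved stays moved. The work goes in short steps, each a Python script; the robot and the scene stay as the last script left them, time stands still between calls to the robot, and variables do not carry over. Pictures are saved under pics/ and viewed, at most 10 in all, crops included, and the job is handed in when it is done.

```bash
mkdir -p pics; python3 - <<'E'
from station import *
import cv2,numpy as np
ims=[]
for c in ["scene","side"]:
    p,d=viewer.read_camera(c); ims.append(p)
    for n in ["button_top","shuttle_nest","lever_grip","press","clip","oiler","tub","screwdriver","spanner","spare_clip"]:
        r=tip_of(c,n)[:2]
        print(c,n,[(np.round(a["at"],3).tolist(),round(a["score"],2)) for a in r])
cv2.imwrite("pics/a.png",cv2.cvtColor(ims[0],cv2.COLOR_RGB2BGR))
cv2.imwrite("pics/b.png",cv2.cvtColor(ims[1],cv2.COLOR_RGB2BGR))
s=env.sense();print(s["t"],s["wrist_force"],s["tcp_rot"])
E
```

```text
scene button_top [([0.508, 0.141, 0.082], 0.51)]
scene shuttle_nest [([0.552, 0.008, 0.06], 0.57)]
scene lever_grip [([0.602, -0.158, 0.449], 0.62)]
scene press [([0.544, 0.024, 0.003], 0.92), ([0.416, -0.023, -0.0], 0.35)]
scene clip [([0.551, 0.006, 0.061], 0.6)]
scene oiler [([0.704, -0.024, 0.0], 0.84)]
scene tub [([0.452, -0.119, -0.001], 0.56)]
scene screwdriver [([0.652, 0.121, 0.003], 0.4)]
scene spanner [([0.379, 0.106, -0.001], 0.71)]
scene spare_clip [([0.411, -0.023, 0.001], 0.77)]
side button_top [([0.504, 0.147, 0.075], 0.67)]
side shuttle_nest [([0.549, 0.001, 0.066], 0.63)]
side lever_grip []
side press [([0.545, 0.024, 0.002], 0.74)]
side clip [([0.552, 0.001, 0.063], 0.71)]
side oiler [([0.702, -0.023, -0.001], 0.63)]
side tub [([0.448, -0.126, 0.001], 0.9)]
side screwdriver [([0.642, 0.125, 0.002], 0.9)]
side spanner [([0.378, 0.106, 0.002], 0.63)]
side spare_clip [([0.413, -0.019, -0.002], 0.54)]
1.1 [-0.33848237 -0.67869802 -0.50394855] [[ 1.11023985e-04  9.99999987e-01  1.15779569e-04]
 [ 9.99999994e-01 -1.11021219e-04 -2.38946291e-05]
 [-2.38817748e-05  1.15782221e-04 -9.99999993e-01]]
```

View pics/a.png

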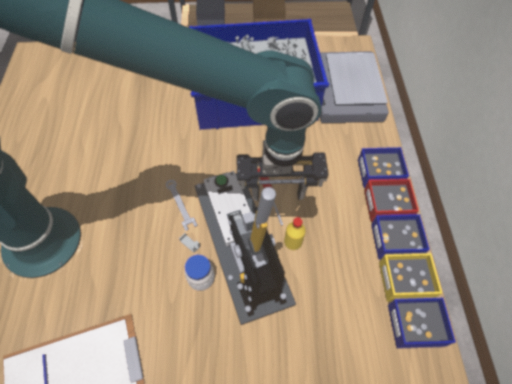

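View pics/b.png

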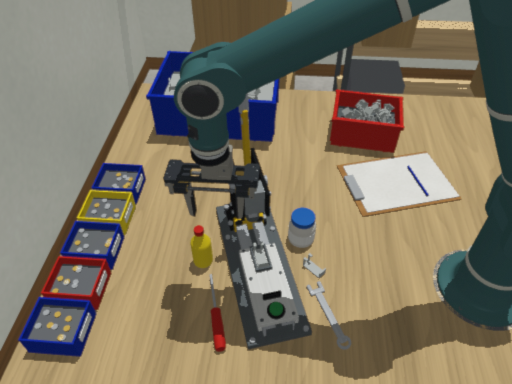

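The scene view shows the green button at about (222,181), with the press running from there down to the right, and the lever and head at about (262,250). The side view shows the button at (276,310), the nest near (258,255) and a clear top above the button. Both agree with the networks' positions. I'll refine the button and the axis with the wrist camera from above.

```bash
cat > h.py <<'E'
from station import *
import cv2,numpy as np
def frame(u):
    y=np.array([-u[1],u[0],0]); z=np.array([0,0,-1.]); return np.column_stack([np.cross(y,z),y,z])
def cloud(c,T=None):
    s=env.sense(); p,d=viewer.read_camera(c); i=viewer.camera_info(c); K=np.array(i["intrinsics"])
    v,w=np.mgrid[:384,:512]; P=np.stack([(w-K[0,2])/K[0,0]*d,-(v-K[1,2])/K[1,1]*d,-d],-1)
    if c=="wrist":
        T=np.array(i["T_tool_cam"]); P=P@T[:3,:3].T+T[:3,3]; P=P@np.array(s["tcp_rot"]).T+s["ee_pos"]
    else: P=P@np.array(i["rotation"]).T+i["eye"]
    return p,d,P
def green(p,d,P):
    h=cv2.cvtColor(p,cv2.COLOR_RGB2HSV); m=(h[...,0]>45)&(h[...,0]<80)&(h[...,1]>100)&(h[...,2]>40)&(d>0)
    m&=(np.linalg.norm(P[...,:2]-[.506,.144],axis=-1)<.04)&(P[...,2]>.06)&(P[...,2]<.1)
    Q=P[m]; t=Q[Q[:,2]>np.median(Q[:,2])-.004]
    v,w=np.nonzero(m)
    return len(Q),np.round((t[:,:2].min(0)+t[:,:2].max(0))/2,4),np.round(np.r_[t.mean(0),np.ptp(t,axis=0)],4),(w.mean(),v.mean())
E
python3 - <<'E'
from h import *
for c in["scene","side"]:
    print(c,i:=viewer.camera_info(c).keys(),green(*cloud(c)))
u=np.array([.304,-.953]);u/=np.linalg.norm(u)
effector.grasp(10)
env.reach([.506-.01*u[0],.144-.01*u[1],.23],frame(u))
p,d,P=cloud("wrist"); print(green(p,d,P), viewer.camera_info("wrist"))
for n in["button_top","shuttle_nest","clip"]: print(n,[(np.round(a["at"],4),a["score"]) for a in tip_of("wrist",n)[:2]])
np.savez("w.npz",p=p,d=d,P=P)
cv2.imwrite("pics/c.png",p[...,::-1]); s=env.sense();print(s["t"],s["wrist_force"],s["ee_pos"],s["gripper_width"])
E
```

```text
return _methods._mean(a, axis=axis, dtype=dtype,
  ret = ret.dtype.type(ret / rcount)
Traceback (most recent call last):
  File "h.py", line 17, in green
    return len(Q),np.round((t[:,:2].min(0)+t[:,:2].max(0))/2,4),np.round(np.r_[t.mean(0),np.ptp(t,axis=0)],4),(w.mean(),v.mean())
                            ~~~~~~~~~~~^^^
ValueError: zero-size array to reduction operation minimum which has no identity
```

```bash
sed -i 's/>45)/>40)/; s/<80)/<90)/; s/>100)/>80)/; s/,2\]>40/,2]>25/' h.py
sed -i 's/    v,w=np.nonzero(m)/    v,w=np.nonzero(m)\n    if len(t)==0: return 0/; s/    Q=P\[m\]; t=Q/    Q=P[m]\n    if len(Q)==0: return 0\n    t=Q/' h.py
python3 - <<'E'
from h import *
for c,px in[("scene",(222,181)),("side",(276,310))]:
    p,d,P=cloud(c); x,y=px; print(c,list(viewer.camera_info(c)),p[y,x],cv2.cvtColor(p,cv2.COLOR_RGB2HSV)[y,x],P[y,x],green(p,d,P))
u=np.array([.304,-.953]);u/=np.linalg.norm(u)
effector.grasp(10)
env.reach([.506-.01*u[0],.144-.01*u[1],.23],frame(u))
p,d,P=cloud("wrist"); print(green(p,d,P), viewer.camera_info("wrist"))
for n in["button_top","shuttle_nest","clip"]: print(n,[(np.round(a["at"],4),a["score"]) for a in tip_of("wrist",n)[:2]])
np.savez("w.npz",p=p,d=d,P=P)
cv2.imwrite("pics/c.png",p[...,::-1]); s=env.sense();print(s["t"],s["wrist_force"],s["ee_pos"],s["gripper_width"])
E
```

```text
scene ['intrinsics', 'eye', 'rotation'] [61 86 61] [60 74 86] [0.5109652  0.12997534 0.08451069] (1, array([0.5079, 0.1324]), array([0.5079, 0.1324, 0.0808, 0.    , 0.    , 0.    ]), (np.float64(221.0), np.float64(181.0)))
side ['intrinsics', 'eye', 'rotation'] [24 75 38] [ 68 173  75] [0.50527217 0.15062052 0.0796532 ] (169, array([0.5056, 0.1439]), array([0.5055, 0.1449, 0.0796, 0.0269, 0.0284, 0.009 ]), (np.float64(275.68639053254435), np.float64(308.53846153846155)))
(659, array([0.5046, 0.135 ]), array([0.5044, 0.1439, 0.0796, 0.0293, 0.0456, 0.0063]), (np.float64(253.79969650986342), np.float64(184.89226100151745))) {'intrinsics': array([[308.7099614 ,   0.        , 255.21234524],
       [  0.        , 308.7099614 , 190.46688603],
       [  0.        ,   0.        ,   1.        ]]), 'T_tool_cam': array([[ 1.00007661e-03,  9.59272410e-01,  2.82480872e-01,
         8.08853547e-02],
       [ 9.99998918e-01, -1.26402130e-03,  7.52140215e-04,
        -9.60349782e-04],
       [ 1.07856919e-03,  2.82479814e-01, -9.59272637e-01,
        -1.69073079e-01],
       [ 0.00000000e+00,  0.00000000e+00,  0.00000000e+00,
         1.00000000e+00]])}
button_top [(array([0.5027, 0.1413, 0.0824]), 0.84)]
shuttle_nest []
clip [(array([0.5495, 0.0044, 0.0631]), 0.59), (array([0.3819, 0.1072, 0.0028]), 0.53)]
3.65 [ 1.14029586 -0.41577243 -0.26759281] [0.50403294 0.15214927 0.22963842] 0.0006910054873732908
```

View pics/c.png

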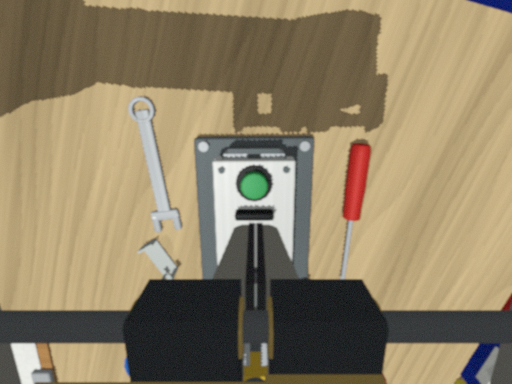

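The wrist view shows the button at (254,184), round and unobstructed. The thumb stop is at (254,213), and the plate is nearly aligned with the image columns. Next I'll fit the axis and the button centre from this cloud.

```bash
python3 - <<'E'
import numpy as np,cv2
z=np.load("w.npz");p,d,P=z["p"],z["d"],z["P"]
h=cv2.cvtColor(p,cv2.COLOR_RGB2HSV); m=((h[...,0]>40)&(h[...,0]<90)&(h[...,1]>110)).astype(np.uint8)
n,l,st,c=cv2.connectedComponentsWithStats(m); k=l[184,254]; Q=P[l==k]; print("btn",st[k],c[k],np.median(Q,0),(Q.min(0)+Q.max(0))/2,np.ptp(Q,axis=0))
# midlines by plate height
for lo,hi,wd,rows in[(.010,.024,.150,range(145,270)),(.058,.068,.092,range(165,222))]:
    M=[]
    for r in rows:
        g=np.nonzero((P[r,:,2]>lo)&(P[r,:,2]<hi)&(d[r]>0)&(abs(np.arange(512)-254)<75))[0]
        if len(g)>5:
            a,b=P[r,g[0]],P[r,g[-1]]
            M.append(np.r_[(a+b)[:2]/2,np.linalg.norm((a-b)[:2])])
    M=np.array(M); M=M[abs(M[:,2]-wd)<.006]; print(len(M),M[:,2].mean())
    if len(M)>8:
        v=cv2.fitLine(M[:,:2].astype(np.float32),cv2.DIST_HUBER,0,.01,.01).ravel(); print(v, np.degrees(np.arctan2(v[1],v[0])))
E
```

```text
btn [240 171  28  28 626] [253.89616613 184.89616613] [0.50412891 0.14456055 0.07956526] [0.49981291 0.17737511 0.23284825] [0.0420701  0.1034909  0.33272554]
125 0.14798487065466256
[ 0.30826995 -0.9512989   0.5227311   0.08697131] -72.045
57 0.09050368917582317
[ 0.30381483 -0.95273113  0.507748    0.13313538] -72.31312
```

```bash
cat >> h.py <<'E'
a=np.radians(-72.15); U=np.array([np.cos(a),np.sin(a),0]); B=np.array([.5041,.1445,0])
def at(x,z): return B+U*x+[0,0,z]
def rep():
    s=env.sense(); f=np.array(s["wrist_force"]); e=np.array(s["ee_pos"])-B; Y=np.array([-U[1],U[0],0])
    print(round(s["t"],2),"x %.4f y %.4f z %.4f"%(e@U,e@Y,e[2]),"F",np.round([f@U,f@Y,f[2]],1)); return f[2]
E
python3 - <<'E'
from h import *
env.reach(at(.007,.11),frame(U)); env.movel(at(.007,.087),rate=.05); env.pause(.2); f0=rep()
for z in np.arange(.081,.0679,-.002):
    env.movel(at(.007,z),rate=.03); env.pause(.1)
    if rep()-f0>16: break
E
```

```text
5.01 x 0.0070 y 0.0002 z 0.0872 F [-0.2  1.   0. ]
5.46 x 0.0070 y 0.0004 z 0.0812 F [0.  0.5 1.8]
5.81 x 0.0070 y 0.0004 z 0.0792 F [0.1 1.4 4.2]
6.16 x 0.0070 y 0.0004 z 0.0771 F [0.4 1.8 3.9]
6.51 x 0.0070 y 0.0004 z 0.0752 F [0.7 2.4 5.5]
6.86 x 0.0070 y 0.0004 z 0.0734 F [-0.3  1.6  5.5]
7.21 x 0.0070 y 0.0004 z 0.0732 F [ 0.  -3.7 22.3]
```

The button is fully down (0.0732, about 22 N). Now I'll push it in.

```bash
python3 - <<'E'
from h import *
for x in [.022,.042,.062,.08,.09]:
    env.movel(at(x,.071),rate=.04); rep()
E
```

```text
7.73 x 0.0222 y 0.0004 z 0.0732 F [ 0.8 -4.  22.2]
8.38 x 0.0422 y 0.0005 z 0.0732 F [ 0.4 -4.5 22.2]
9.03 x 0.0622 y 0.0005 z 0.0732 F [ 0.7 -3.7 21.1]
9.63 x 0.0804 y 0.0005 z 0.0732 F [ 1.  -3.8 21.3]
10.03 x 0.0905 y 0.0005 z 0.0732 F [ 0.9 -2.6 22.2]
```

```bash
python3 - <<'E'
from h import *
for x in np.arange(.093,.116,.002):
    env.movel(at(x,.071),rate=.03); env.pause(.08); rep()
    s=env.sense(); 
    if -np.dot(s["wrist_force"],U)>9: break
for c in["side","scene"]:
    p,d=viewer.read_camera(c)
    for n in["button_top","shuttle_nest","clip"]: print(c,n,[(np.round((np.array(a["at"])-B)@U,4),a["score"]) for a in tip_of(c,n)[:1]])
    if c=="side": cv2.imwrite("pics/d.png",cv2.resize(p[180:350,190:340],None,fx=4,fy=3.5)[...,::-1])
E
```

```text
10.37 x 0.0930 y 0.0005 z 0.0732 F [-0.3 -3.1 22. ]
10.7 x 0.0948 y 0.0005 z 0.0732 F [-0.7 -3.9 23. ]
11.03 x 0.0967 y 0.0005 z 0.0732 F [-1.8 -3.3 21.5]
11.37 x 0.0972 y 0.0005 z 0.0732 F [-4.4 -3.4 22.1]
11.7 x 0.0973 y 0.0005 z 0.0731 F [-8.4 -3.8 23.3]
12.03 x 0.0974 y 0.0005 z 0.0732 F [-11.5  -5.   24.2]
side button_top [(np.float64(0.0903), 0.39)]
side shuttle_nest [(np.float64(0.2403), 0.62)]
side clip [(np.float64(0.2404), 0.6)]
scene button_top []
scene shuttle_nest [(np.float64(0.2397), 0.95)]
scene clip [(np.float64(0.2343), 0.44)]
```

View pics/d.png

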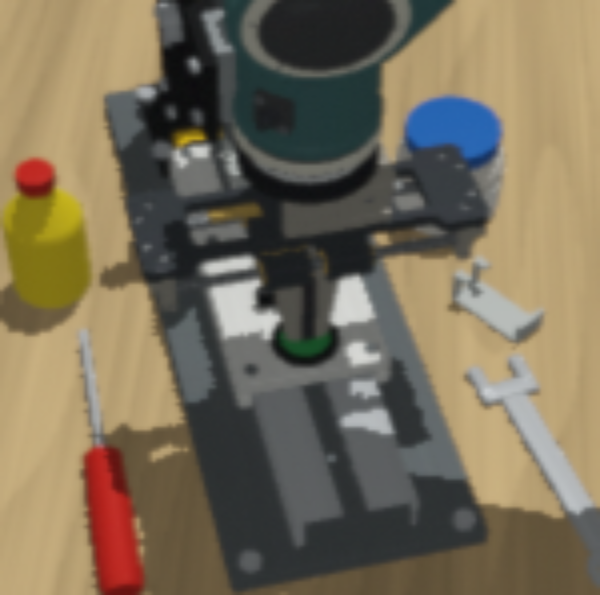

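The shuttle has moved in. The fingers still hold the button down at about (305,340) in the crop, and the arm stopped hard at 0.0903 m of travel. I'll relax the push, lift straight up and check.

```bash
python3 - <<'E'
from h import *
env.movel(at(.0985,.071),rate=.03); rep()
env.movel(at(.0985,.095),rate=.06); env.movel(at(.0985,.14),rate=.15)
env.movel(at(-.03,.26),rate=.25); env.pause(.3); rep()
for c in["side","wrist"]:
    p,d=viewer.read_camera(c)
    for n in["button_top","shuttle_nest","clip"]: print(c,n,[(np.round((np.array(a["at"])-B)@U,4),np.round(a["at"],3),a["score"]) for a in tip_of(c,n)[:1]])
    cv2.imwrite(f"pics/e_{c}.png",p[...,::-1])
    p,d,P=cloud(c); h=cv2.cvtColor(p,cv2.COLOR_RGB2HSV)
    m=(h[...,0]>40)&(h[...,0]<90)&(h[...,1]>110)&(np.linalg.norm(P[...,:2]-at(.09,0)[:2],axis=-1)<.03); Q=P[m]
    print(c,m.sum(),np.median((Q-B)@U),np.percentile(Q[:,2],[50,80]))
E
```

```text
12.73 x 0.0972 y 0.0005 z 0.0732 F [-3.4 -3.8 22.9]
14.88 x -0.0291 y -0.0003 z 0.2592 F [-0.5  0.2  0.8]
side button_top [(np.float64(0.2372), array([ 0.447, -0.123, -0.002]), 0.75)]
side shuttle_nest [(np.float64(0.2399), array([ 0.575, -0.085,  0.067]), 0.75)]
side clip [(np.float64(0.2423), array([ 0.578, -0.086,  0.062]), 0.52)]
side 132 0.08738766227987843 [0.07931203 0.08096661]
wrist button_top [(np.float64(0.2399), array([ 0.576, -0.084,  0.063]), 0.58)]
wrist shuttle_nest [(np.float64(0.239), array([ 0.582, -0.081,  0.059]), 0.77)]
wrist clip [(np.float64(0.2377), array([ 0.579, -0.081,  0.063]), 0.62)]
  return _methods._mean(a, axis=axis, dtype=dtype,
  ret = ret.dtype.type(ret / rcount)
Traceback (most recent call last):
IndexError: index -1 is out of bounds for axis 0 with size 0
```

View pics/e_side.png

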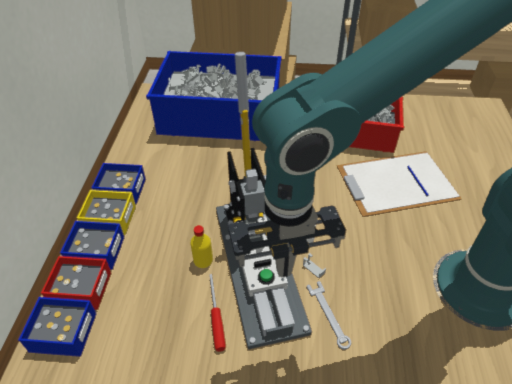

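The side view shows the shuttle in, with the green button free and up at (266,275). Its top measures about 0.080 m, and the nest has moved about 0.0895 m. The bench things and the lever are where they were, and the arm is clear.

```bash
python3 -c "
from station import *
print(workorder.finish_job())"
```

```text
the job is handed in; nothing more can be done
None
```

The shuttle was pushed to its end stop with the button held down, then the button was released and sprang up; the clip still measured in its nest, nothing else appears moved, and the job is handed in (no verdict shown).

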